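# Unlatch the component case and tip its lid over backwards

## Robot

A 6-joint arm with a two-finger parallel gripper is mounted at the origin on a cart in front of the work surface, level with it; the furniture and walls round the work are solid. World frame = base frame: x ahead of the robot, y to its left, z up, the work surface at z = 0. Lengths are in m, angles in rad, forces in N, time in s.
With the tool pointing down it reaches from about 0.35 to 0.975 m from the base axis. Payload 4.9 kg.
Tool frame: the origin (TCP) lies on the front face of the gripper's body, between the roots of the fingers; the fingertips stand ctrl.finger_overhang ahead of it and the grasp point (between the pads) lies 54 mm ahead of it (ctrl.finger_overhang is the distance from the TCP to the fingertips, in m); z points along the fingers, y is the line along which they close (so a half turn about z gives the same grasp; the last joint's range is limited). The gripper opens to 85 mm and grips with 20 to 120 N. Pads are 22 mm wide; open, the fingers measure 114 mm over their backs; the gripper's body (76 mm by 85 mm) begins 54 mm behind the grasp point. The pads swing forward as they close: fully open they stand 13 mm farther back than shut.
Start: joints at [-1.241, 0.053, 1.613, -0, 1.476, -0.119], TCP at [0.271, -0.563, 0.304] pointing down, gripper open.
Joint ranges: [-3.01, 3.01], [-1.01, 2.22], [0.06, 2.58], [-1.02, 4.17], [0.09, 2.62], [-3.14, 3.14]. Speed limits (rad/s): [2.57, 2.57, 3.14, 3.14, 3.14, 3.14].

## Interface

Orientations are given as a rotation vector (axis times angle).
In Python, from station import ctrl, vision gives the robot as it stands. The module is installed in compiled form; this text tells all that it offers.
- The arm moves only by the tool drive_tool, never from a script. Its argument "rows" is a list of rows, each a list of 2 entries, a list of its own where there are three numbers: the shift along the tool's x, y, z in m, then the turn about the tool's z in rad. A call has 1 to 10 rows; each row shifts and turns the commanded pose from where the row before left it, along the tool's axes as they then stand; what a row does not reach is not made up. A row lasts 1/10 s, in which the tool goes at most 50 mm and 8.59 degrees, less where a joint would pass 70% of its speed; a pose out of reach is approached as far as the arm can. A call with a gripper value outside its range is refused whole. "jaw" is the closure, from 0 (fully open) to 1 (shut), set as the call begins (left out, the last holds). The fingers move at their own pace and stop on an object; "grip_force" is the grip in N (left out, the last holds). Time passes only in rows, so rows that do not move let the fingers close. It gives the time, the measured TCP pose, the force, the opening and the grip force at its end, in the units of the state.
- ctrl.get_obs(): the state, without advancing time (a new reading comes with each control period).
- vision.get_image(name): name is "scene" or "top" or "wrist"; returns a dict with "image" (420x560x3 uint8, blue, green, red), "vertical_fov" (degrees; the focal length in pixels is half the picture's height over the tangent of half this angle, whatever the lens; pixels are square), "cx", "cy" (the principal point, pixels), "R" (3x3) and "t" (3): a world point X has camera coordinates R X + t. Camera axes: x right, y down, z forward; pixel columns grow to the right and rows downward; lengths in m; the calibration is good to about 2 mm. A picture is of the moment at which its call begins. There is no depth.
- ctrl.finish_job(): hands the job in; it is judged then, once.
The state is a dict: "t": time; "q": joint angles; "dq": joint speeds; "effort": joint torques, N m; "tool_pos": TCP position; "tool_rot": TCP orientation; "contact_force": force on the tool from outside, world axes, zero at the start; "wrist_torque": the same for the moment, N m; "opening": finger opening in m; "grip_force": force on a finger pad.
Only numpy, scipy, OpenCV 4.12 (cv2) and the standard library are available. Lean on these libraries where they do the work, as an engineer would, in place of code of your own. Each camera call takes 0.05 s, during which the arm holds its last target. There are 200 camera calls.

## Task

Open the blue component case: with the fingertips, turn the brass latch on its near side fully aside by its red peg, then push the lid up from under its yellow lip and tip it over past upright, so that it stays open by its own weight when the hand is away. Only push with light touches: do not grip anything, do not lift the case or shove it out of its place, and leave the other things on the bench undisturbed.

Things in the scene. Friction and masses are not known exactly. Their poses are not given: they have to be found in the camera images.
- case: Blue steel open box, 100 mm deep (its x) x 160 wide (its y) x 55 high, walls 4, loose but heavy (about 2.2 kg). Origin: centre of its underside; front (-x, with the lip) faces roughly the robot's left (yaw about -1.2), its right (-y) the robot. Flat lid 108x164x5, underside 55.5 mm above the bench. Latch bracket on the right side at x -15, y -100 mm, 34 mm along y, top 55 mm up.
- lid (a joint): Lid angle, rad: 0 shut, 1.57 upright, 2.0 end stop, leaning back. Lid 0.12 kg, damped hinge, no spring: let go below about 1.5 it falls shut, past about 1.6 it sinks slowly back to its stop and gravity keeps it there. It cannot rise more than about 0.03 while the latch is over it.
- lip (a point): Middle of the front edge of the lid's yellow lip, at its underside (moves with the lid), 132 mm from the hinge line. The lip is a stiff tongue 70 mm wide (case's y), 5 mm thick; when shut its edge is 28 mm in front of the case's front wall, its underside 55.5 mm above the bench, with nothing beneath it.
- hinge (a point): Middle of the lid's hinge line, on the case at x = +54 mm, y = 0, 57.5 mm above the bench; the lid turns about the case's y axis, its front going up and over to the case's +x (roughly the robot's right).
- latch (a joint): Angle of the brass turn-latch about its upright pivot, rad: 0 = across the lid's near (right) edge, holding it shut; 1.57 = end stop, bar along the case's x, fully aside. Grows counter-clockwise seen from above: the red peg goes to the case's +x, then towards the case. Frees the lid from about 1.25. Stays where left by friction (about 1 N at the peg).
- latch_peg (a point): Centre of the top of the red upright peg on the latch (moves with it): 12 mm diameter, 28 mm from the pivot, top 92 mm and brass bar's top 67 mm above the bench. In the case's frame at latch 0: x -15, y -128 mm; at 1.57: x +13, y -100 mm.
- latch_pivot (a point): Pivot of the latch, in the case's frame x = -15 mm, y = -100 mm, 65 mm above the bench. The bar is 12 mm wide and reaches 33 mm from the pivot over the lid and 35 mm the other way, under the peg.
- screwdriver: Loose red screwdriver lying between the case and the robot, 16x150x16 mm, along its own y; origin under its middle. Leave alone.
- tape: Loose roll of black tape lying on the right, 55x53x19 mm; origin under its middle. Leave alone.
- cleaner: Loose black tip cleaner, a ball-shaped pot with brass wool, 65x65x55 mm, on the left, nearer the robot than the case; origin under its middle. Leave alone.
- meter: Loose hand multimeter in a yellow holster, 145x68x42 mm, to the right, nearer the robot than the case; origin under its middle. Leave alone.
- carton: Loose white and cream carton, 70x50x22 mm, near the bench's front edge on the right; origin under its middle. Leave alone.

How it is judged:
By the outcome, as a careful person would: the job done as asked, in the order asked, and still so for the second after the job is handed in, with the robot touching nothing.
It also fails if it takes over 51 s, if anything falls off the work surface, if the arm or the gripper's body presses on something with over 40 N, if the wrist force passes 120 N, or if a joint passes its speed limit or range.

## Working session

There is one attempt and no reset: what is moved stays moved. The work goes in short steps, Python scripts to look and compute and a tool call to move; the robot and the scene stay as the last step left them, time stands still between calls to the robot, and variables do not carry over. Pictures are saved under pics/ and viewed, at most 10 in all, crops included, and the job is handed in when it is done.

Besides the shell and the picture viewer there is one more tool, called after "Call:" as name(argument=value, ...) on one line, values as JSON. drive_tool: Moves the arm, as the interface text tells. Its arguments: {"type":"object","properties":{"rows":{"type":"array","items":{"type":"array"}},"jaw":{"type":"number"},"grip_force":{"type":"number"}},"required":["rows"]}

```bash
mkdir -p pics
cat > h.py <<'E'
import numpy as np,cv2
from station import ctrl,vision
def shot(n,f):
    d=vision.get_image(n);cv2.imwrite('pics/'+f,d['image']);np.savez('pics/'+f+'.npz',**{k:np.array(v) for k,v in d.items() if k!='image'});return d
def ld(f): return dict(np.load('pics/'+f+'.npz'))
def F(d): return 210/np.tan(np.radians(d['vertical_fov'])/2)
def proj(d,X):
    c=np.asarray(X)@d['R'].T+d['t'];return c[...,:2]/c[...,2:]*F(d)+[d['cx'],d['cy']]
def unproj(d,u,z):
    r=d['R'].T@np.array([(u[0]-d['cx'])/F(d),(u[1]-d['cy'])/F(d),1]);o=-d['R'].T@d['t'];return o+r*(z-o[2])/r[2]
E
python3 - <<'E'
from h import *
a=shot('scene','s1.png');b=shot('top','t1.png')
o=ctrl.get_obs();print(o['t'],o['tool_pos'],o['tool_rot'],ctrl.finger_overhang,o['opening'])
E
```

```text
0.1 [ 0.27103089 -0.56271386  0.30277309] [-3.06101709e+00 -6.98613799e-01  2.83094431e-04] 0.0726 0.08567469753970881
```

View pics/t1.png

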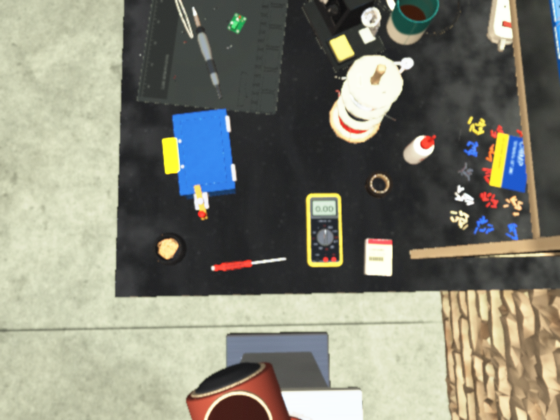

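View pics/s1.png

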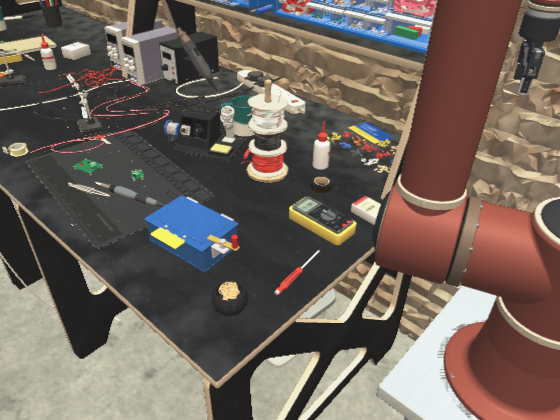

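The top view shows the case with its lid corners near (173,114), (227,109), (235,190) and (179,195), the lip at (171,155) and the peg near (203,213). The scene view shows the peg at (235,240). I'll make one enlarged picture to fit the pose.

Run:
```python
from h import *
a=cv2.imread('pics/t1.png')[100:230,150:245];b=cv2.imread('pics/s1.png')[190:275,140:250]
A=cv2.resize(a,None,fx=4,fy=4,interpolation=2);B=cv2.resize(b,None,fx=3.7,fy=3.7,interpolation=2)
C=np.zeros((560,790,3),np.uint8);C[:520,:380]=A;C[:B.shape[0],382:382+B.shape[1]]=B[:,:408]
cv2.imwrite('pics/c1.png',C)
from scipy.optimize import least_squares
t=ld('t1.png')
for u in [(173,114),(227,109),(235,190),(179,195)]:print(unproj(t,u,.0605))
```

```text
[0.69862624 0.20141677 0.0605    ]
[0.7069773 0.0935016 0.0605   ]
[0.54199099 0.07865938 0.0605    ]
[0.53420264 0.18761529 0.0605    ]
```

View pics/c1.png

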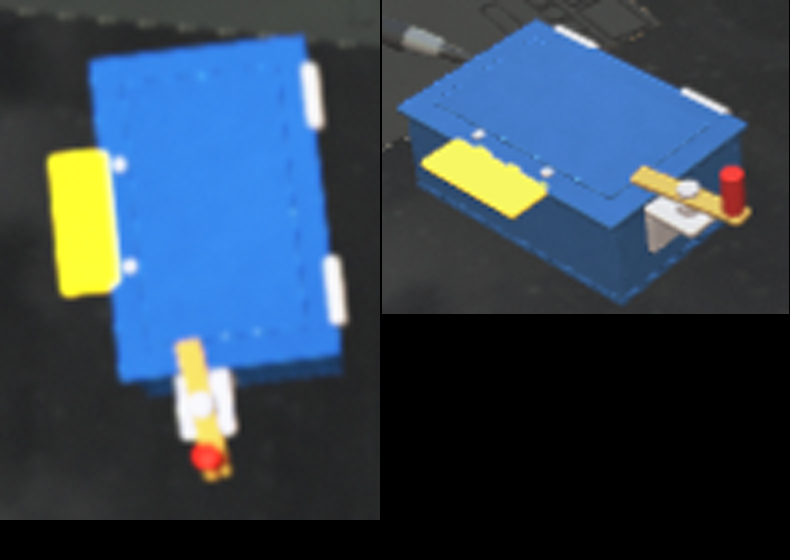

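```bash
cat >> h.py <<'E'
def W(p,X):
    c,s=np.cos(p[2]),np.sin(p[2]);X=np.asarray(X,float)
    return np.stack([p[0]+c*X[...,0]-s*X[...,1],p[1]+s*X[...,0]+c*X[...,1],X[...,2]],-1)
E
python3 - <<'E'
from h import *
from scipy.optimize import least_squares
t=ld('t1.png');s=ld('s1.png')
L=np.array([[-54,82,60.5],[54,82,60.5],[54,-82,60.5],[-54,-82,60.5],[-78,35,60.5],[-78,-35,60.5]])/1e3
T=np.array([[172.5,115],[225.6,109.2],[235.5,188],[180,195.2],[162,138.8],[165.5,174.2]])
S=np.array([[144.9,218.9],[181.9,195.4],[238.4,223.8],[201.6,251.4],[150.5,234.6],[175.7,248.9]])
def peg(l): return np.array([-.015+.028*np.sin(l),-.1-.028*np.cos(l),.092])
def f(p):
    X=W(p,L);P=W(p,peg(p[3]))
    return np.concatenate([(proj(t,X)-T).ravel(),(proj(s,X)-S).ravel(),proj(t,P)-[201.5,213.75],proj(s,P)-[234.9,236.5]])
r=least_squares(f,[.62,.14,-1.3,0],loss='soft_l1');print(r.x,np.round(f(r.x),1))
p=r.x
for n,X in dict(peg=peg(p[3]),peg157=peg(1.57),pivot=[-.015,-.1,.065],lip=[-.078,0,.0555],hinge=[.054,0,.0575]).items():print(n,W(p,X))
# others: rough
for n,u,z in [('cleaner',(171,248),.03),('sdL',(212,267),.008),('sdR',(285,259),.008),('meter',(324,230),.03),('tape',(379,184),.01)]:print(n,unproj(t,u,z))
E
```

```text
[ 0.62015439  0.14156181 -1.46485355  0.13468823] [-0.8  0.3 -0.1 -0.4 -0.8  0.8 -0.5  0.4 -0.2  0.5 -0.5 -0.5 -0.9 -0.6
  0.2 -1.1  0.8 -1.1  0.8 -0.5  0.1 -1.4 -0.1 -1.3 -0.2  0.3  0.1 -0.4]
peg [0.49193563 0.13923041 0.092     ]
peg157 [0.52206756 0.11805788 0.092     ]
pivot [0.51912889 0.14590324 0.065     ]
lip [0.6119063  0.21912449 0.0555    ]
hinge [0.6258646  0.08786457 0.0575    ]
cleaner [0.43347151 0.2084558  0.03      ]
sdL [0.3950152  0.13023142 0.008     ]
sdR [ 0.40819408 -0.01707072  0.008     ]
meter [ 0.46334797 -0.09535113  0.03      ]
tape [ 0.55811599 -0.21453052  0.01      ]
```

Call:
drive_tool(rows=[[[0.03,-0.035,0],0],[[0.03,-0.035,0],0],[[0.03,-0.035,0],0],[[0.03,-0.035,0],0],[[0.03,-0.035,0],0],[[0.03,-0.035,0],0],[[0.03,-0.035,0],0],[[0.03,-0.035,0],0],[[0.03,-0.035,0],0],[[0.03,-0.035,0],0]], jaw=1)

```text
t: 1.1
tool_pos: [0.3894, -0.1157, 0.3036]
tool_rot: [3.063, 0.698, 0.0]
contact_force: [0.5, -0.2, -0.2]
opening: -0.0001
grip_force: 0.0
```

Call:
drive_tool(rows=[[[0.03,-0.035,0],0],[[0.03,-0.035,0],0],[[0.03,-0.035,0],0],[[0.03,-0.035,0],0],[[0.03,-0.035,0],0],[[0.03,-0.035,0],0],[[0,0,0],-0.149],[[0,0,0],-0.149],[[0,0,0],-0.149],[[0,0,0],-0.149]])

```text
t: 2.1
tool_pos: [0.4604, 0.1499, 0.3033]
tool_rot: [-2.717, -1.576, 0.002]
contact_force: [0.2, 0.4, -0.1]
opening: 0.0001
grip_force: 0.0
```

Call:
drive_tool(rows=[[[0,0,0],-0.149],[[0,0,0],-0.149],[[0,0,0],-0.149],[[0,0,0],-0.149],[[0,0,0],-0.149],[[0,0,0],-0.149],[[0,0,0],-0.149],[[0,0,0],-0.149],[[0,0,0],-0.149],[[0,0,0],-0.149]])

```text
t: 3.1
tool_pos: [0.4604, 0.1497, 0.3033]
tool_rot: [-0.929, -3.0, 0.001]
contact_force: [1.1, -0.2, -0.3]
opening: 0.0002
grip_force: 0.0
```

```bash
cat >> h.py <<'E'
from scipy.spatial.transform import Rotation as Ro
P=np.array([0.62015,0.14156,-1.46485])
def delta(X,yaw=None):
    "tool-frame shift to bring TCP to X, and tool turn so that tool -x points at world yaw (applied after)"
    o=ctrl.get_obs();R=Ro.from_rotvec(o['tool_rot']).as_matrix();y=np.arctan2(-R[1,0],-R[0,0])
    print('t',o['t'],'pos',o['tool_pos'].round(4),'yaw(-x)',round(y,4),'F',np.round(o['contact_force'],2),'tilt',R[:,2].round(4))
    print('shift',(R.T@(np.array(X)-o['tool_pos'])).round(4),'turn',None if yaw is None else round((y-yaw+np.pi)%(2*np.pi)-np.pi,4))
E
python3 - <<'E'
from h import *
print(ctrl.finger_overhang,ctrl.get_obs()['opening'],ctrl.get_obs()['q'])
delta([.4559,.1489,.077+ctrl.finger_overhang],-.418)
shot('wrist','w1.png')
E
```

```text
0.0726 0.00020457201813134314 [ 1.60401912e-01 -2.94187584e-01  1.93126040e+00  6.27933427e-06
  1.50555401e+00 -8.09666791e-01]
t 3.1 pos [0.4604 0.1497 0.3033] yaw(-x) -0.6007 F [ 1.08 -0.17 -0.33] tilt [-1.e-03 -2.e-04 -1.e+00]
shift [ 0.0032 -0.003   0.1537] turn -0.1827
```

View pics/w1.png

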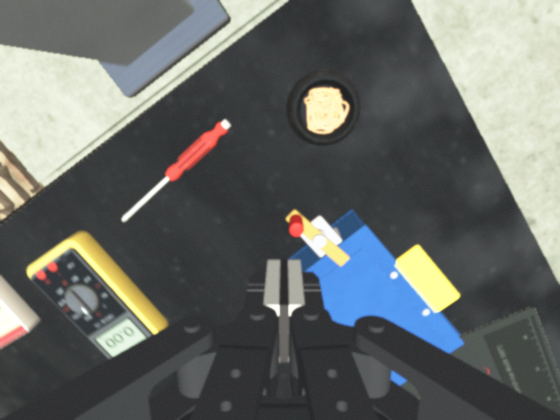

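The wrist view shows the shut fingers at (283,270), the peg top at (296,229), the pivot head at (320,242) and the cleaner at (325,108). I'll check the fit against this view.

Run:
```python
from h import *
d=ld('w1.png')
print(proj(d,W(P,[[-.0112,-.1278,.092],[-.015,-.1,.07],[-.054,-.082,.0605],[-.078,.035,.0605],[-.078,-.035,.0605]])).round(1))
for yy in(-.03,0,.03):print(yy,proj(d,ctrl.get_obs()['tool_pos']+[0,0,-.0726]))
```

```text
[[294.8 231.6]
 [318.  242.5]
 [364.1 226.2]
 [458.9 299.3]
 [416.7 247.2]]
-0.03 [283.0068968  279.16417705]
0 [283.0068968  279.16417705]
0.03 [283.0068968  279.16417705]
```

Call:
drive_tool(rows=[[[0.003,-0.003,0.03],-0.091],[[0,0,0.04],-0.091],[[0,0,0.04],0],[[0,0,0.03],0],[[0,0,0.01],0],[[0,0,0],0]])

```text
t: 3.75
tool_pos: [0.4554, 0.1488, 0.1523]
tool_rot: [-0.664, -3.067, 0.002]
contact_force: [0.4, -0.4, -0.8]
opening: 0.0001
grip_force: 0.0
```

Call:
drive_tool(rows=[[[-0.006,0,0],0],[[-0.006,0,0],0],[[-0.006,0,0],0],[[-0.005,0,0],0],[[-0.004,0,0],0],[[-0.004,0,0],0],[[-0.004,0,0],0],[[-0.004,0,0],0],[[-0.004,0,0],0],[[0,0,0],0]])

```text
t: 4.75
tool_pos: [0.4967, 0.1311, 0.1545]
tool_rot: [0.662, 3.069, 0.001]
contact_force: [-0.7, -0.3, -0.4]
opening: -0.0003
grip_force: 0.0
```

Call:
drive_tool(rows=[[[-0.003,0,0],0],[[-0.003,0,0],0],[[-0.003,0,0],0],[[-0.003,0,0],0],[[0,0,0],0]])

```text
t: 5.25
tool_pos: [0.5065, 0.1265, 0.1538]
tool_rot: [-0.662, -3.07, -0.001]
contact_force: [-3.0, 3.6, 1.5]
opening: 0.0002
grip_force: 1.7
```

Run:
```python
from h import *
delta([.4559,.1489,.15])
a=shot('wrist','w2.png')['image'];b=shot('scene','s2.png')['image']
C=np.zeros((420,780,3),np.uint8);C[:,:380]=a[:,100:480];C[:300,380:]=cv2.resize(b[190:280,130:250],(400,300),interpolation=2);cv2.imwrite('pics/c2.png',C)
```

```text
t 5.25 pos [0.5065 0.1265 0.1538] yaw(-x) -0.425 F [-3.03  3.6   1.49] tilt [-1.1e-03  9.0e-04 -1.0e+00]
shift [ 0.0553 -0.0005  0.0039] turn None
```

View pics/c2.png

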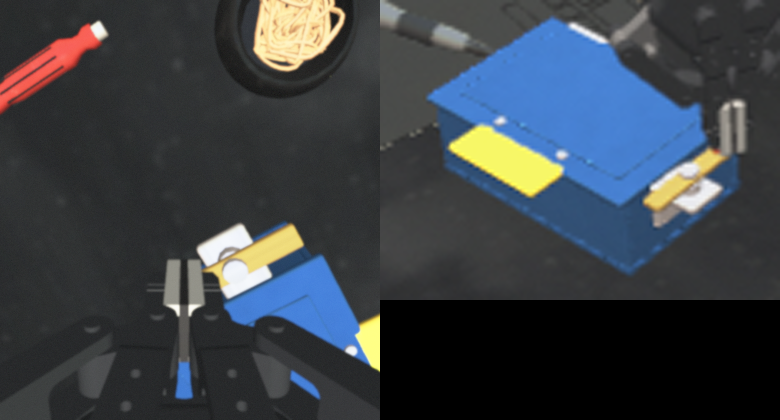

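The latch bar now lies parallel to the lid edge, with the peg pressed against its stop, so the latch is fully aside. Next I'll back off, rise and go to the front of the lip.

Call:
drive_tool(rows=[[[0.01,0,0],0],[[0.02,0,0],0],[[0,0,-0.04],0],[[0,0,-0.04],0],[[0,0,-0.02],0],[[0,0,0],0.149],[[0,0,0],0.149],[[0,0,0],0.149],[[0,0,0],0.149],[[0,0,0],0.149]])

```text
t: 6.35
tool_pos: [0.4789, 0.1385, 0.2539]
tool_rot: [1.742, 2.613, -0.001]
contact_force: [0.1, 0.2, -0.0]
opening: -0.0001
grip_force: 0.0
```

Call:
drive_tool(rows=[[[0,0,0],0.149],[[0,0,0],0.146],[[0,0,0],0]])

```text
t: 6.65
tool_pos: [0.479, 0.1385, 0.2538]
tool_rot: [2.099, 2.336, -0.0]
contact_force: [-0.3, -0.5, 0.0]
opening: 0.0002
grip_force: 0.0
```

Run:
```python
from h import *
X=W(P,[-.104,0,.0726+.043]);print(X);delta(X,P[2])
```

```text
[0.60915218 0.24497687 0.1156    ]
t 6.65 pos [0.479  0.1385 0.2538] yaw(-x) -1.4644 F [-0.34 -0.5   0.05] tilt [ 8.e-04 -9.e-04 -1.e+00]
shift [0.0921 0.1407 0.1383] turn 0.0004
```

Call:
drive_tool(rows=[[[0.023,0.035,0],0],[[0.023,0.035,0],0],[[0.023,0.035,0],0],[[0.023,0.0355,0],0],[[0,0,0.04],0],[[0,0,0.04],0],[[0,0,0.04],0],[[0,0,0.018],0],[[0,0,0],0]])

```text
t: 7.55
tool_pos: [0.607, 0.2443, 0.1122]
tool_rot: [-2.096, -2.335, 0.009]
contact_force: [-1.1, -1.0, -0.9]
opening: 0.0
grip_force: 0.0
```

Call:
drive_tool(rows=[[[-0.005,0,0],0],[[-0.004,0,0],0],[[-0.002,0,0],0],[[-0.002,0,0],0],[[0,0,0],0]])

```text
t: 8.05
tool_pos: [0.6111, 0.2318, 0.117]
tool_rot: [2.1, 2.335, 0.002]
contact_force: [-0.3, 0.6, -0.2]
opening: 0.0
grip_force: 0.0
```

Call:
drive_tool(rows=[[[-0.001,0,0],0],[[0,0,0],0]])

```text
t: 8.25
tool_pos: [0.6108, 0.2311, 0.1161]
tool_rot: [2.101, 2.336, 0.0]
contact_force: [-0.2, 0.8, 0.3]
opening: 0.0001
grip_force: 0.1
```

Call:
drive_tool(rows=[[[-0.001,0,0],0],[[0,0,0],0]])

```text
t: 8.45
tool_pos: [0.6108, 0.2309, 0.116]
tool_rot: [-2.1, -2.335, -0.002]
contact_force: [-0.2, 4.8, 1.0]
opening: -0.0
grip_force: 2.3
```

Call:
drive_tool(rows=[[[-0.001,0,0],0],[[0,0,0],0]])

```text
t: 8.65
tool_pos: [0.6107, 0.2308, 0.1161]
tool_rot: [-2.099, -2.335, -0.004]
contact_force: [-0.6, 7.5, -0.2]
opening: 0.0003
grip_force: 3.9
```

Call:
drive_tool(rows=[[[0,0,-0.002],0],[[0,0,-0.002],0],[[0,0,-0.002],0],[[0,0,-0.002],0],[[0,0,0],0]])

```text
t: 9.15
tool_pos: [0.6108, 0.2305, 0.1243]
tool_rot: [-2.099, -2.335, -0.004]
contact_force: [0.2, 7.6, 0.1]
opening: -0.0001
grip_force: 3.4
```

Run:
```python
from h import *
a=shot('wrist','w3.png')['image'];b=shot('scene','s3.png')['image']
C=np.zeros((420,780,3),np.uint8);C[:,:380]=a[:,100:480];C[:300,380:]=cv2.resize(b[180:270,130:250],(400,300),interpolation=2);cv2.imwrite('pics/c3.png',C)
```

```text
(no output)
```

View pics/c3.png

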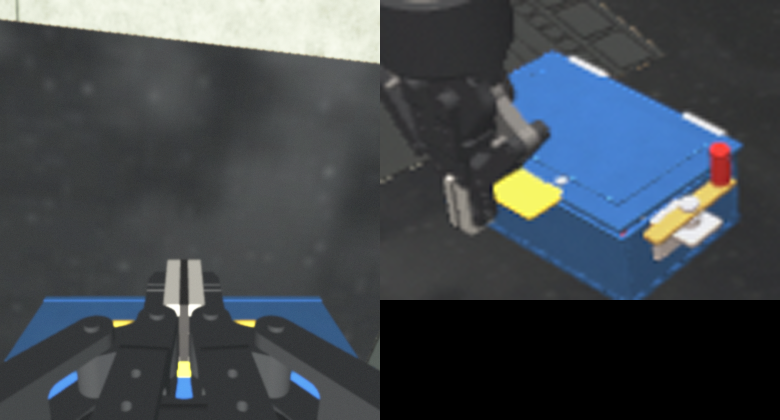

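The lid is rising with the fingers: a gap shows under its front edge at (620,235). The peg stays at (720,165), with the latch aside. I'll continue along the arc.

Call:
drive_tool(rows=[[[-0.0003,0,-0.003],0],[[-0.0003,0,-0.003],0],[[-0.0004,0,-0.003],0],[[-0.0004,0,-0.003],0],[[-0.0005,0,-0.003],0],[[-0.0006,0,-0.003],0],[[-0.0006,0,-0.003],0],[[-0.0007,0,-0.003],0],[[0,0,0],0]])

```text
t: 10.15
tool_pos: [0.6112, 0.2269, 0.1487]
tool_rot: [-2.099, -2.335, -0.004]
contact_force: [-0.8, 6.9, 1.5]
opening: 0.0
grip_force: 3.6
```

Call:
drive_tool(rows=[[[-0.0014,0,-0.005],0],[[-0.0016,0,-0.005],0],[[-0.0018,0,-0.005],0],[[-0.002,0,-0.0048],0],[[-0.0022,0,-0.0047],0],[[-0.0024,0,-0.0046],0],[[-0.0026,0,-0.0045],0],[[-0.0028,0,-0.0044],0],[[-0.003,0,-0.0043],0],[[0,0,0],0]])

```text
t: 11.15
tool_pos: [0.6136, 0.2072, 0.1923]
tool_rot: [-2.099, -2.335, -0.005]
contact_force: [-2.4, 8.2, 4.9]
opening: -0.0002
grip_force: 3.9
```

Call:
drive_tool(rows=[[[0,0,-0.003],0],[[0,0,-0.003],0],[[0,0,0],0]])

```text
t: 11.45
tool_pos: [0.6135, 0.2054, 0.1964]
tool_rot: [2.1, 2.336, -0.001]
contact_force: [-0.7, 2.7, 0.6]
opening: -0.0001
grip_force: 0.9
```

Call:
drive_tool(rows=[[[-0.0032,0,-0.0046],0],[[-0.0034,0,-0.0045],0],[[-0.0035,0,-0.0044],0],[[-0.0037,0,-0.0042],0],[[-0.0038,0,-0.004],0],[[-0.004,0,-0.0039],0],[[-0.0041,0,-0.0037],0],[[-0.0042,0,-0.0035],0],[[-0.0044,0,-0.0033],0],[[0,0,0],0]])

```text
t: 12.45
tool_pos: [0.6174, 0.171, 0.2331]
tool_rot: [2.101, 2.335, 0.001]
contact_force: [0.0, 1.0, -0.3]
opening: 0.0001
grip_force: 0.2
```

Call:
drive_tool(rows=[[[-0.005,0,0],0],[[-0.005,0,0],0],[[-0.005,0,0],0],[[-0.005,0,0],0],[[-0.005,0,0],0],[[-0.005,0,0],0],[[-0.005,0,0],0],[[-0.005,0,0],0],[[-0.005,0,0],0],[[0,0,0],0]])

```text
t: 13.45
tool_pos: [0.6219, 0.126, 0.2323]
tool_rot: [2.101, 2.335, -0.0]
contact_force: [0.2, 0.2, -0.0]
opening: -0.0001
grip_force: 0.0
```

Call:
drive_tool(rows=[[[-0.005,0,0],0],[[-0.005,0,0],0],[[-0.005,0,0],0],[[-0.005,0,0],0],[[-0.005,0,0],0],[[-0.005,0,0],0],[[-0.005,0,0],0],[[-0.005,0,0],0],[[-0.005,0,0],0],[[0,0,0],0]])

```text
t: 14.45
tool_pos: [0.6267, 0.0814, 0.2323]
tool_rot: [2.101, 2.335, -0.0]
contact_force: [-0.5, 1.0, 0.3]
opening: -0.0003
grip_force: 0.0
```

Run:
```python
from h import *
b=shot('scene','s4.png')['image']
cv2.imwrite('pics/c4.png',cv2.resize(b[100:290,100:300],(600,570),interpolation=2))
```

```text
(no output)
```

View pics/c4.png

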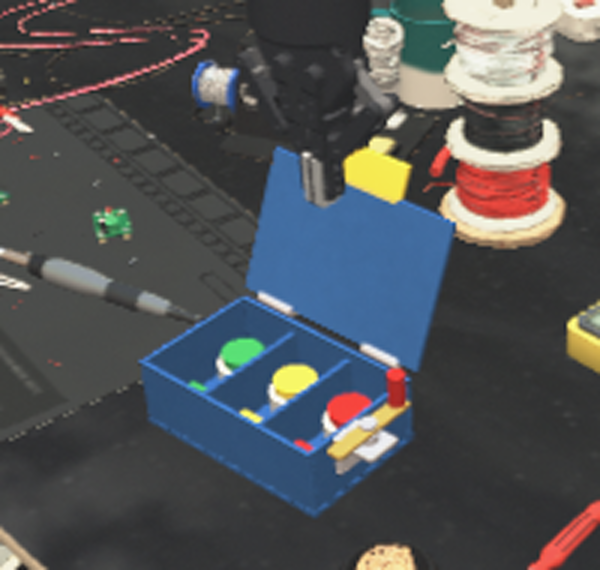

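The lid is past upright, leaning back with its lip at (378,172), and the box stands in place. I'll give it a little more push, then retreat.

Call:
drive_tool(rows=[[[-0.004,0,0],0],[[-0.003,0,0],0],[[0.01,0,0],0],[[0.03,0,0],0],[[0.03,0,0],0],[[0.02,0,-0.03],0],[[0,0,-0.04],0],[[0,0,-0.03],0],[[0,0,0],0],[[0,0,0],0]])

```text
t: 15.5
tool_pos: [0.6179, 0.1653, 0.3335]
tool_rot: [2.099, 2.336, 0.003]
contact_force: [-0.2, 1.0, -0.6]
opening: 0.0002
grip_force: 0.0
```

Call:
drive_tool(rows=[[[0,0,0],0],[[0,0,0],0],[[0,0,0],0],[[0,0,0],0],[[0,0,0],0],[[0,0,0],0],[[0,0,0],0],[[0,0,0],0],[[0,0,0],0],[[0,0,0],0]])

```text
t: 16.5
tool_pos: [0.6178, 0.1646, 0.3324]
tool_rot: [2.101, 2.336, 0.0]
contact_force: [-0.1, 0.1, 0.0]
opening: 0.0001
grip_force: 0.0
```

Run:
```python
from h import *
a=shot('top','t5.png')['image'];b=shot('scene','s5.png')['image']
cv2.imwrite('pics/c5.png',np.hstack([cv2.resize(a[90:290,110:310],(400,400)),cv2.resize(b[100:300,100:300],(400,400))]))
```

```text
(no output)
```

View pics/c5.png

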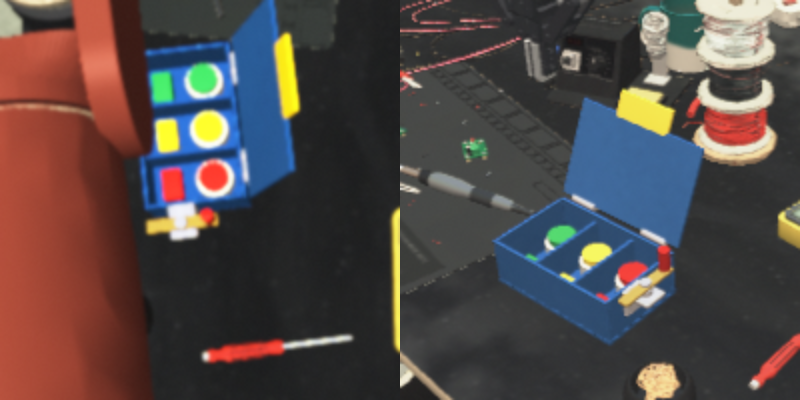

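The lid rests open, leaning back with the lip at (288,77) in the top crop. The latch is aside, the other things are undisturbed and the hand is clear. I'll hand the job in.

```bash
python3 -c "
from station import ctrl
print(ctrl.finish_job())"
```

```text
the job is handed in; nothing more can be done
None
```

The case is open and the job is handed in at about 16.5 s: the latch was turned fully aside first, then the lid was raised by its lip and tipped past upright. In the last pictures it leans back on its own with the hand clear. The tool can only point straight down, so I started the lift by pressing lightly on the lip's front edge rather than from underneath, and contact forces stayed under about 10 N.

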